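Inspect a split billet and hold it ready over the cutter's cradle

ROBOT

A 6-joint arm with a two-finger parallel gripper is mounted at the origin on the work surface. World frame = base frame: x ahead of the robot, y to its left, z up, the work surface at z = 0. Lengths are in m, angles in rad, forces in N, time in s.
With the tool pointing down it reaches from about 0.425 to 0.925 m from the base axis. Payload 12.5 kg.
Tool frame: the origin (TCP) lies between the finger pads; the fingertips stand 11 mm ahead of it and the grasp point (between the pads) lies 8 mm behind it; z points along the fingers, y is the line along which they close (so a half turn about z gives the same grasp; the last joint's range is limited). The gripper opens to 85 mm and grips with 20 to 120 N. Pads are 22 mm wide; open, the fingers measure 114 mm over their backs; the gripper's body (76 mm by 85 mm) begins 54 mm behind the grasp point. The pads swing forward as they close: fully open they stand 13 mm farther back than shut.
Start: joints at [-1.334, 0.491, 1.559, -0, 1.092, -0.106], TCP at [0.21, -0.589, 0.242] pointing down, gripper open.
Joint ranges: [-3.1, 3.1], [-0.84, 2.19], [0.05, 2.79], [-1.13, 4.28], [0.06, 2.93], [-2.69, 2.69]. Speed limits (rad/s): [2.22, 2.22, 2.79, 3.14, 3.14, 3.14].

INTERFACE

Orientations are given as a unit quaternion [x, y, z, w].
In Python, from plant import robot, grab_frame, camera_params, hand_in, spotter gives the robot as it stands. The module is installed in compiled form; this text tells all that it offers.
- The arm moves only by the shell command python3 -m pendant 'ROWS' [FORCE]. ROWS is JSON, a list of rows, each an object of numbers: "claw": the opening, from 0 (shut) to 1 (fully open); "tx", "ty", "tz": the shift along the tool's x, y, z each as a share of 50 mm, from -1 to 1; "spin": the turn about the tool's z as a share of 180 degrees, from -1 to 1. In form: [{"claw": .., "tx": .., "ty": .., "tz": .., "spin": ..}, ...]. A call has 1 to 12 rows; each row shifts and turns the commanded pose from where the row before left it, along the tool's axes as they then stand; what a row does not reach is not made up. A row lasts 1/12 s, in which the tool goes at most 41.7 mm and 7.16 degrees, less where a joint would pass 70% of its speed; a pose out of reach is approached as far as the arm can. A call with a number of a shift or a turn outside -1 to 1 is refused whole. A call with a gripper value outside its range is refused whole. The fingers move at their own pace and stop on an object; FORCE is the grip in N (left out, the last holds). Time passes only in rows, so rows that do not move let the fingers close. It gives the time, the measured TCP pose, the force, the opening and the grip force at its end, in the units of the state.
- robot.get_obs(): the state, without advancing time (a new reading comes with each control period).
- grab_frame(name): name is "scene" or "top" or "wrist"; returns (picture, depth): 420x560x3 uint8, red, green, blue; 420x560 float32, m along the optical axis (not along the pixel's ray), 0 where there is no reading.
- camera_params(name): a dict with "intrinsics" (3x3 intrinsics, pixels), "R" (3x3) and "t" (3): a world point X has camera coordinates R X + t; the wrist camera has in their place "tool_from_camera" (4x4, takes a point from camera to tool coordinates, whose origin is the TCP and whose axes are the flange's). Camera axes: x right, y down, z forward; pixel columns grow to the right and rows downward; lengths in m; the calibration is good to about 2 mm. A picture is of the moment at which its call begins: read the wrist's pose just before it. camera_params takes no time and is no camera call.
- hand_in(): hands the job in; it is judged then, once.
Trained networks look in the newest picture that a camera, given by its name, has taken for a name from the list of things; names that differ only in an ending like _2 or _b are one class to them, and where a whole thing is asked for, a point or a joint stands for the part that bears it (a point fixed in the world has none). Each returns a list of dicts, best first, with "score" (0 to 1); they miss things now and then, are a little off and sometimes report something else, mostly with a low value. They report only what shows in the picture. A call takes as long as a camera call. They do not tell look-alikes from the thing itself.
- spotter.find_in(camera, target): "position" ([column, row] as shares, 0 to 1, of the picture: columns of its width, rows of its height, amid what is visible of it).
- spotter.pinpoint(camera, target): "position" ([column, row] as shares, 0 to 1, of the picture: columns of its width, rows of its height: a listed point, or the origin of a listed thing).
The state is a dict: "time_s": time; "joint_pos": joint angles; "dq": joint speeds; "tau": joint torques, N m; "ee_pos": TCP position; "orientation": TCP orientation; "force": force on the tool from outside, world axes, zero at the start; "moment": the same for the moment, N m; "grip_width": finger opening in m; "finger_force": force on a finger pad.
Only numpy, scipy, OpenCV 4.12 (cv2) and the standard library are available. Lean on these libraries where they do the work, as an engineer would, in place of code of your own. Each camera call takes 0.05 s, during which the arm holds its last target. There are 200 camera calls.

TASK

Pick up the cedar billet standing on the bench and, keeping it upright, hold each broad side squarely in front of the inspection camera, centred on the lens and about 10 cm from it, for a second each: first the rounded bark side, then the flat split side. Then carry it over the row of shingle stacks to the cutter's cradle and stop with it hovering upright about a finger's breadth (15 mm) above the mouth of the steel pocket, centred and turned to match it (either way round), so that it could be lowered straight in. Finish there, still holding it: do not lower it in or let go, do not let it touch the cradle, and leave the camera, the stacks, the hammer and the cup alone.

Things in the scene. Friction and masses are not known exactly. Their poses are not given: they have to be found in the camera images.
- billet: Split cedar billet standing loose on the bench, 170 mm tall, 0.09 to 0.16 kg, D-shaped section 42 mm (x) by 52 mm (y). Rounded dark bark on +x, crown at x = +21 mm; flat pale split face at x = -21 mm. Side faces y = +-26 mm are flat from x = -21 to +7 mm: grip across them from above near the top, centred about x = -5 mm. Origin: centre of the 42 x 52 outline on the underside, z up.
- camera: Black inspection camera on a post with an 80 mm square foot, fixed to the bench, 173 mm tall. Origin: on the bench under the camera head; z up; the camera looks level along its own -x. It is to see the billet's side centred: middle of the billet's height level with the lens.
- lens (a point): Centre of the camera's lens front, 150 mm above the bench and 48 mm from the camera's origin along its -x; axes as the camera's.
- cradle: Shim cutter's cradle, fixed: green base plate 150 mm square, 12 mm thick; steel pocket open at the top, inside 54 mm (x) by 64 mm (y), walls 8 mm, rim 70 mm above the bench. A clamp screw with T bar, not used, sticks out 84 mm to +x, 40 mm up. Origin: pocket centre at bench level, z up. Billet's x goes along cradle's x, bark to either side.
- mouth (a point): Centre of the pocket's mouth, at rim height, 70 mm above the bench; axes as the cradle's. The billet's underside is to hover about 15 mm above this point.
- stack_near: Stack of sawn shingles, loose, 220 mm along its x, 110 mm along its y, 120 mm high, between the billet and the cradle, on the robot's side. Origin: centre of the underside. To be left alone.
- stack_far: A second, lower stack of shingles, loose, 220 x 110 mm and 96 mm high, in line behind the first. Origin: centre of the underside. To be left alone.
- hammer: Hammer lying on the far left of the bench, handle along its x, about 300 mm long. To be left alone.
- cup: White plastic cup, 76 mm across, 85 mm high, on the far right of the bench. Origin: centre of the underside. To be left alone.
There are look-alikes about, which are no part of the job. Of the things like the billet, leave any that is pink; of the rest the smaller one is meant.

How it is judged:
By the outcome, as a careful person would: the job done as asked, in the order asked, and still so for the second after the job is handed in, while the arm keeps its last pose, push and grip.
It also fails if it takes over 51 s, if anything falls off the work surface, if the arm or the gripper's body presses on something with over 40 N, if the wrist force passes 120 N, or if a joint passes its speed limit or range.

## Working session

There is one attempt and no reset: what is moved stays moved. The work goes in short steps, Python scripts to look and compute and a shell command to move; the robot and the scene stay as the last step left them, time stands still between calls to the robot, and variables do not carry over. Pictures are saved under pics/ and viewed, at most 10 in all, crops included, and the job is handed in when it is done.

```bash
mkdir -p pics; cat > h.py <<'E'
import numpy as np, cv2
from plant import robot, grab_frame, camera_params, hand_in, spotter
from scipy.spatial.transform import Rotation as Ro
def cam(n):
    p=camera_params(n); K=np.array(p["intrinsics"])
    if n=="wrist":
        o=robot.get_obs(); T=np.eye(4);T[:3,:3]=Ro.from_quat(o["orientation"]).as_matrix();T[:3,3]=o["ee_pos"]
        W=T@np.array(p["tool_from_camera"]); return K,W[:3,:3],W[:3,3]
    R=np.array(p["R"]);t=np.array(p["t"]); return K,R.T,-R.T@t
def back(c,u,v,d): K,R,o=c; return R@(np.linalg.inv(K)@np.array([u,v,1.])*d)+o
def onz(c,u,v,z):
    K,R,o=c; r=R@(np.linalg.inv(K)@np.array([u,v,1.])); return o+r*(z-o[2])/r[2]
def cloud(c,d):
    K,R,o=c; v,u=np.mgrid[:d.shape[0],:d.shape[1]]
    return np.stack([u,v,np.ones_like(u)],-1)*d[...,None]@np.linalg.inv(K).T@R.T+o
def proj(c,X):
    K,R,o=c; q=K@(R.T@(np.array(X)-o)); return q[:2]/q[2]
E
python3 - <<'E'
from h import *
im=[]
for n in ["scene","top"]:
    c=cam(n); p,d=grab_frame(n); cv2.imwrite(f"pics/{n}0.png",p[...,::-1]); np.savez(f"{n}0.npz",p=p,d=d)
    print(n,c[2].round(3),c[1][:,2].round(2))
    P=cloud(c,d)
    for t in ["billet","camera","lens","cradle","mouth","stack_near","stack_far","hammer","cup"]:
        for r in spotter.find_in(n,t)[:4] if t not in("lens","mouth") else spotter.pinpoint(n,t)[:3]:
            u,v=np.array(r["position"])*[560,420]; i=min(int(v),419),min(int(u),559)
            print(t,round(r["score"],2),int(u),int(v),P[i].round(3),p[i])
o=robot.get_obs();print(o["time_s"],o["ee_pos"],o["orientation"])
E
```

```text
scene [1.069 0.633 0.864] [-0.48 -0.54 -0.69]
billet 0.87 355 186 [0.372 0.154 0.175] [113  95  68]
billet 0.79 332 234 [0.507 0.2   0.112] [77 56 40]
billet 0.66 376 241 [0.454 0.301 0.129] [138  80  98]
camera 0.93 389 322 [0.593 0.455 0.089] [88 89 84]
lens 0.9 378 284 [0.585 0.402 0.17 ] [219 225 220]
cradle 0.72 222 166 [ 0.516 -0.303  0.061] [109 108 106]
mouth 0.62 219 157 [ 0.485 -0.368  0.049] [116 116 116]
stack_near 0.85 295 195 [0.481 0.027 0.122] [213 181 123]
hammer 0.79 270 304 [0.735 0.209 0.024] [192 162 110]
cup 0.9 167 212 [ 0.779 -0.211  0.075] [162 164 156]
top [0.474 0.078 1.163] [ 0.1  0.  -1. ]
billet 0.88 198 256 [0.443 0.278 0.168] [215 151 187]
billet 0.86 251 293 [0.363 0.142 0.243] [212 176 109]
billet 0.71 234 236 [0.492 0.19  0.172] [214 176 109]
camera 0.57 146 202 [0.576 0.41  0.169] [109 111 111]
lens 0.66 150 202 [0.576 0.4   0.167] [132 133 132]
lens 0.47 232 150 [0.741 0.215 0.023] [212 175 109]
cradle 0.78 422 236 [ 0.494 -0.327  0.011] [44 82 63]
mouth 0.8 434 232 [ 0.505 -0.361  0.013] [ 69 127  97]
stack_near 0.59 311 259 [ 0.434 -0.002  0.119] [212 174 107]
stack_near 0.43 144 202 [0.576 0.414 0.171] [92 93 94]
stack_far 0.95 310 148 [ 0.729 -0.004  0.095] [214 181 112]
stack_far 0.62 146 204 [0.571 0.409 0.169] [106 107 108]
hammer 0.69 234 159 [0.715 0.209 0.023] [186 153  95]
cup 0.96 394 142 [ 0.769 -0.257  0.004] [209 210 210]
1.0 [ 0.21009739 -0.58863071  0.2423457 ] [9.85350923e-01 1.70539015e-01 6.79718933e-06 4.56010514e-05]
```

View pics/scene0.png

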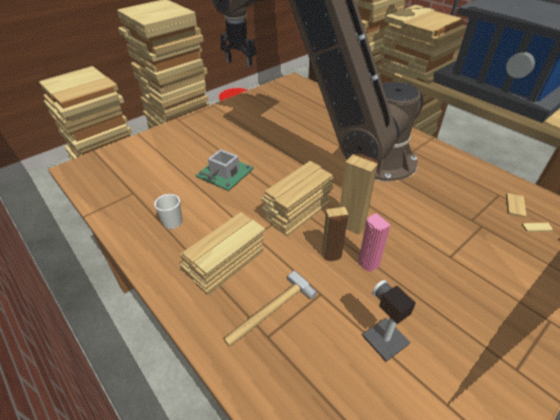

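View pics/top0.png

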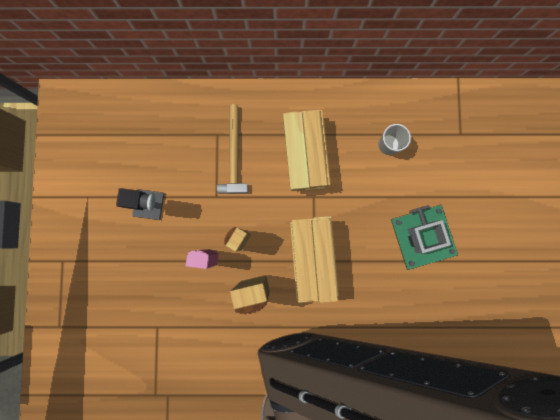

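Look-alikes: tall pale billet (scene 355,186; top 250,294; 243 mm high, the larger), pink one (scene 376,241; top 198,257), and the small brown one (scene 332,234; top 236,239; 172 mm). I choose the last. The camera head is at top (130,198), with its lens facing right. The cradle is at (428,237).

```bash
python3 - <<'E'
from h import *
A=np.load("top0.npz");c=cam("top");P=cloud(c,A["d"]);S=np.load("scene0.npz");cs=cam("scene");Q=cloud(cs,S["d"])
def rect(P,xy,r,z0,z1,n):
    m=(np.hypot(P[...,0]-xy[0],P[...,1]-xy[1])<r)&(P[...,2]>z0)&(P[...,2]<z1)
    q=P[m]; 
    if len(q)<8: print(n,"few",len(q));return q
    b=cv2.minAreaRect((q[:,:2]*1000).astype(np.float32)); print(n,len(q),np.round(b[0],1),np.round(b[1],1),round(b[2],1),"z",np.median(q[:,2]).round(4)); return q
rect(P,(.49,.19),.05,.16,.185,"billet top"); rect(Q,(.49,.19),.05,.16,.185,"billet scn")
rect(P,(.363,.142),.06,.22,.26,"big top")
rect(P,(.443,.278),.045,.155,.185,"pink top")
rect(P,(.5,-.35),.1,.055,.085,"rim top");rect(Q,(.5,-.35),.1,.055,.085,"rim scn")
rect(P,(.5,-.35),.13,.006,.02,"plate top");rect(Q,(.5,-.35),.13,.006,.02,"plate scn")
rect(P,(.57,.42),.1,.11,.19,"head top");rect(Q,(.57,.42),.1,.11,.19,"head scn")
rect(P,(.57,.42),.1,.004,.02,"foot top");rect(Q,(.57,.42),.1,.004,.02,"foot scn")
rect(P,(.43,0),.16,.105,.14,"near");rect(P,(.73,0),.16,.08,.11,"far")
for n in ("top","scene"):
    grab_frame(n)
    for t in("camera","lens","billet","cradle","mouth"):
        for r in spotter.pinpoint(n,t)[:3]:
            u=np.array(r["position"])*[560,420]; z={"lens":.15,"mouth":.07}.get(t,0)
            print(n,t,round(r["score"],2),u.round(1),onz(cam(n),*u,z).round(3))
a=cv2.resize(A["p"][190:320,90:290],None,fx=4,fy=4,interpolation=2)[:,:,::-1]
b=cv2.resize(S["p"][190:350,300:430],None,fx=3.25,fy=3.25,interpolation=2)[:,:,::-1]
a=cv2.resize(a,(460,300));b=cv2.resize(b,(340,418))
k=np.zeros((560,800,3),np.uint8);k[:300,:460]=a;k[:418,460:]=b;
g=cv2.resize(A["p"][200:275,385:465][:,:,::-1],(267,250));k[305:555,:267]=g
cv2.imwrite("pics/crop1.png",k)
E
```

```text
billet top 332 [487.9 192.1] [41.6 52. ] 59.1 z 0.1699
billet scn 270 [485.9 191.4] [43.2 52.6] 56.2 z 0.1706
big top 874 [347.5 147.3] [60.2 75. ] 13.6 z 0.2443
pink top 355 [437.  280.3] [52.3 41.9] 83.2 z 0.1695
rim top 405 [ 492.9 -332.4] [70.3 82.6] 16.5 z 0.0687
rim scn 293 [ 490.7 -332.2] [74.1 83.1] 16.9 z 0.0679
plate top 2059 [ 476.7 -345. ] [212.7 203.5] 26.8 z 0.0117
plate scn 616 [ 524.4 -340.6] [195.7 238.6] 26.5 z 0.0134
head top 674 [583.9 439.9] [84.  46.1] 82.8 z 0.1714
head scn 1056 [582.3 441. ] [83.2 47.5] 82.9 z 0.1704
foot top 552 [573.3 414.8] [187.  185.2] 68.9 z 0.0112
foot scn 1085 [580.4 422.2] [166.7 197.6] 7.6 z 0.0128
near 3201 [428.2  45.6] [214.2 211.7] 3.4 z 0.1188
far 2992 [730.6   6.6] [214.8 107.9] 5.3 z 0.0949
top camera 0.86 [155.2 204.9] [0.585 0.439 0.   ]
top lens 0.96 [147.4 201.9] [0.578 0.412 0.15 ]
top lens 0.58 [422.6 236.6] [ 0.49  -0.279  0.15 ]
top billet 0.79 [240.1 238.6] [0.487 0.192 0.   ]
top billet 0.67 [255.3 285. ] [0.356 0.147 0.   ]
top billet 0.65 [304.5 153.7] [0.735 0.005 0.   ]
top cradle 0.74 [422.2 238.1] [ 0.488 -0.331  0.   ]
top mouth 0.59 [432.9 234.3] [ 0.498 -0.335  0.07 ]
top mouth 0.56 [152.9 202.3] [0.585 0.424 0.07 ]
scene camera 0.64 [381.1 339.6] [0.591 0.451 0.   ]
scene lens 0.68 [382.9 285.3] [0.566 0.404 0.15 ]
scene billet 0.79 [366.4 264.1] [0.436 0.28  0.   ]
scene billet 0.7 [329.9 258.8] [0.5   0.197 0.   ]
scene cradle 0.66 [221.1 168.7] [ 0.486 -0.363  0.   ]
scene mouth 0.65 [219.1 153.3] [ 0.487 -0.361  0.07 ]
```

View pics/crop1.png

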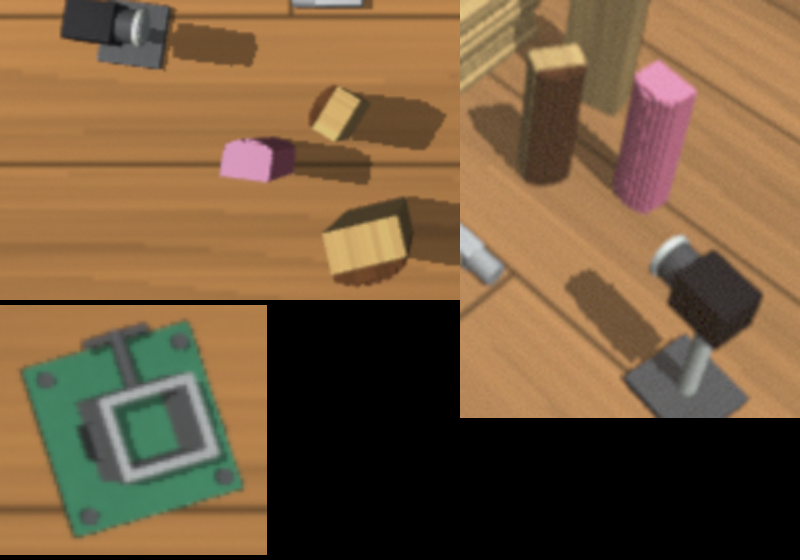

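The crop confirms the small brown billet: bark towards (+x,+y), pale split face towards the robot, yaw about 58.5°. Camera yaw is about 83° and cradle yaw about 16.5°. First move: to above the cradle, for a wrist look on the way.

```bash
cat >> h.py <<'E'
def yawx(o): m=Ro.from_quat(o["orientation"]).as_matrix(); return np.degrees(np.arctan2(m[1,0],m[0,0]))
def togo(x,y,z,psi=None):
    o=robot.get_obs(); m=Ro.from_quat(o["orientation"]).as_matrix(); d=m.T@(np.array([x,y,z])-o["ee_pos"])
    s=0 if psi is None else -((psi-yawx(o)+180)%360-180)/180
    print("t",round(o["time_s"],2),"pos",np.round(o["ee_pos"],4),"yaw",round(yawx(o),2),"j6",round(o["joint_pos"][5],2),"tilt",m[:2,2].round(4),"F",np.round(o["force"],1),"grip",round(o["grip_width"],4),round(o["finger_force"],1) if np.isscalar(o["finger_force"]) else o["finger_force"])
    print("togo units tx ty tz",(d/.05).round(3),"spin",round(s,4))
E
python3 -m pendant '[{"claw":1,"tx":0.6,"ty":-0.32,"tz":-0.22},{"claw":1,"tx":0.6,"ty":-0.32,"tz":-0.22},{"claw":1,"tx":0.6,"ty":-0.32,"tz":-0.22},{"claw":1,"tx":0.6,"ty":-0.32,"tz":-0.22},{"claw":1,"tx":0.6,"ty":-0.32,"tz":-0.22},{"claw":1,"tx":0.6,"ty":-0.32,"tz":-0.22},{"claw":1,"tx":0.6,"ty":-0.32,"tz":-0.22},{"claw":1,"tx":0.6,"ty":-0.32,"tz":-0.22},{"claw":1,"tx":0.6,"ty":-0.32,"tz":-0.22},{"claw":1,"tx":0.6,"ty":-0.32,"tz":-0.22},{"claw":1,"tx":0,"ty":0,"tz":0}]'
python3 - <<'E'
from h import *
togo(.487,.19,.35,58.5)
c=cam("wrist");p,d=grab_frame("wrist");cv2.imwrite("pics/w1.png",p[...,::-1]);P=cloud(c,d)
for r in spotter.pinpoint("wrist","mouth")[:2]:
    u=np.array(r["position"])*[560,420];print(r["score"],u,onz(c,*u,.07).round(4))
m=(np.hypot(P[...,0]-.493,P[...,1]+.332)<.09)&(P[...,2]>.058)&(P[...,2]<.082);q=P[m]
print(len(q),cv2.minAreaRect((q[:,:2]*1000).astype(np.float32)) if len(q)>5 else 0,np.median(q[:,2]))
print(c[2],c[1][:,2],proj(c,[.4927,-.3323,.07]))
E
```

```text
t 1.6 pos [ 0.2101 -0.5886  0.2423] yaw 19.64 j6 -0.11 tilt [ 0.     -0.0001] F [-1.3  0.4 -0. ] grip 0.0856 0.0
togo units tx ty tz [ 10.45  -12.805  -2.155] spin -0.2159
0 0 nan
[ 0.27563303 -0.56637699  0.37500477] [-0.25332337 -0.09008323 -0.96317822] [  65.41186593 -295.89425605]$[0]: bad value
  return _methods._mean(a, axis=axis, dtype=dtype,
  ret = ret.dtype.type(ret / rcount)
```

```bash

python3 -m pendant '[{"claw":1,"tx":0.6,"ty":-0.32,"tz":-0.22,"spin":0},{"claw":1,"tx":0.6,"ty":-0.32,"tz":-0.22,"spin":0},{"claw":1,"tx":0.6,"ty":-0.32,"tz":-0.22,"spin":0},{"claw":1,"tx":0.6,"ty":-0.32,"tz":-0.22,"spin":0},{"claw":1,"tx":0.6,"ty":-0.32,"tz":-0.22,"spin":0},{"claw":1,"tx":0.6,"ty":-0.32,"tz":-0.22,"spin":0},{"claw":1,"tx":0.6,"ty":-0.32,"tz":-0.22,"spin":0},{"claw":1,"tx":0.6,"ty":-0.32,"tz":-0.22,"spin":0},{"claw":1,"tx":0.6,"ty":-0.32,"tz":-0.22,"spin":0},{"claw":1,"tx":0.6,"ty":-0.32,"tz":-0.22,"spin":0},{"claw":1,"tx":0.4,"ty":0,"tz":0,"spin":0},{"claw":1,"tx":0,"ty":0,"tz":0,"spin":0}]'
cat > rim.py <<'E'
from h import *
c=cam("wrist");p,d=grab_frame("wrist");P=cloud(c,d)
for r in spotter.pinpoint("wrist","mouth")[:2]:
    u=np.array(r["position"])*[560,420];print(r["score"],u,onz(c,*u,.07).round(4))
m=(np.hypot(P[...,0]-.493,P[...,1]+.332)<.09)&(P[...,2]>.058)&(P[...,2]<.082);q=P[m]
print(len(q),cv2.minAreaRect((q[:,:2]*1000).astype(np.float32)) if len(q)>5 else 0,np.median(q[:,2]))
print(proj(c,[.4927,-.3323,.07]))
E
python3 - <<'E'
from h import *
togo(.487,.19,.35,58.5)
import rim
E
```

```text
time_s: 2.7
ee_pos: [0.4603, -0.3284, 0.3531]
orientation: [0.985, 0.172, 0.001, 0.001]
force: [-0.4, -0.2, 0.1]
grip_width: 0.0851
finger_force: 0.0
t 2.7 pos [ 0.4603 -0.3284  0.3531] yaw 19.83 j6 0.49 tilt [ 0.0018 -0.0009] F [-0.4 -0.2  0.1] grip 0.0851 0.0
togo units tx ty tz [ 4.018 -9.573  0.053] spin -0.2149
0.73 [290.416 155.82 ] [ 0.4932 -0.339   0.07  ]
1381 ((492.2078857421875, -335.3501892089844), (70.0842514038086, 80.12568664550781), 16.24896812438965) 0.0710721712458145
[285.52705781 154.4766252 ]
```

```bash

python3 -m pendant '[{"claw":1,"tx":0.3,"ty":-0.72,"tz":0,"spin":0},{"claw":1,"tx":0.3,"ty":-0.72,"tz":0,"spin":0},{"claw":1,"tx":0.3,"ty":-0.72,"tz":0,"spin":0},{"claw":1,"tx":0.3,"ty":-0.72,"tz":0,"spin":0},{"claw":1,"tx":0.3,"ty":-0.72,"tz":0,"spin":0},{"claw":1,"tx":0.3,"ty":-0.72,"tz":0,"spin":0},{"claw":1,"tx":0.3,"ty":-0.72,"tz":0,"spin":0},{"claw":1,"tx":0.3,"ty":-0.72,"tz":0,"spin":0},{"claw":1,"tx":0.3,"ty":-0.72,"tz":0,"spin":0},{"claw":1,"tx":0.3,"ty":-0.72,"tz":0,"spin":0},{"claw":1,"tx":0.3,"ty":-0.72,"tz":0,"spin":0},{"claw":1,"tx":0.3,"ty":-0.72,"tz":0,"spin":0}]'
python3 -m pendant '[{"claw":1,"tx":0.4,"ty":-0.7,"tz":0,"spin":0},{"claw":1,"tx":0,"ty":0,"tz":0,"spin":-0.036},{"claw":1,"tx":0,"ty":0,"tz":0,"spin":-0.036},{"claw":1,"tx":0,"ty":0,"tz":0,"spin":-0.036},{"claw":1,"tx":0,"ty":0,"tz":0,"spin":-0.036},{"claw":1,"tx":0,"ty":0,"tz":0,"spin":-0.036},{"claw":1,"tx":0,"ty":0,"tz":0,"spin":-0.036},{"claw":1,"tx":0,"ty":0,"tz":0,"spin":0},{"claw":1,"tx":0,"ty":0,"tz":0,"spin":0}]'
python3 - <<'E'
from h import *
togo(.4844,.1877,.142,58.5)
c=cam("wrist");p,d=grab_frame("wrist");cv2.imwrite("pics/w2.png",p[...,::-1]);P=cloud(c,d)
m=(np.hypot(P[...,0]-.487,P[...,1]-.192)<.045)&(P[...,2]>.16)&(P[...,2]<.185);q=P[m]
print(len(q),cv2.minAreaRect((q[:,:2]*1000).astype(np.float32)) if len(q)>5 else 0,np.median(q[:,2]))
m=(np.hypot(P[...,0]-.58,P[...,1]-.44)<.07)&(P[...,2]>.11)&(P[...,2]<.19);q=P[m]
print(len(q),cv2.minAreaRect((q[:,:2]*1000).astype(np.float32)) if len(q)>5 else 0)
for r in spotter.pinpoint("wrist","lens")[:2]:
    u=np.array(r["position"])*[560,420];print(r["score"],u,onz(c,*u,.15).round(4))
E
```

```text
time_s: 3.8
ee_pos: [0.4816, 0.1377, 0.3522]
orientation: [0.985, 0.17, -0.0, 0.0]
force: [2.0, -0.1, -0.0]
grip_width: 0.0857
finger_force: 0.0
time_s: 4.55
ee_pos: [0.4892, 0.1758, 0.3521]
orientation: [0.874, 0.487, -0.0, 0.0]
force: [-0.7, 0.3, 0.1]
grip_width: 0.0854
finger_force: 0.0
t 4.55 pos [0.4892 0.1758 0.3521] yaw 58.25 j6 0.77 tilt [-0.0003 -0.0003] F [-0.7  0.3  0.1] grip 0.0854 0.0
togo units tx ty tz [ 0.155 -0.206  4.202] spin -0.0014
1911 ((487.1985778808594, 190.34341430664062), (41.69196701049805, 51.27782440185547), 58.68461608886719) 0.17100454629144124
0 0
0.46 [268.296 162.204] [0.4982 0.2025 0.15  ]
```

View pics/w2.png

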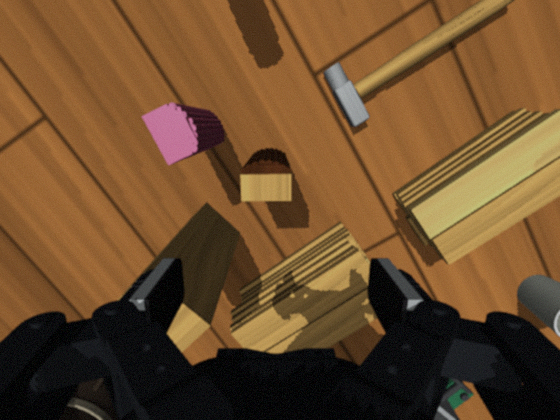

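The wrist view shows the billet at (266,185), bark towards tool +x and squarely aligned. All three views agree to about 2 mm, with the top at 0.170–0.171. Descend.

```bash

python3 -m pendant '[{"claw":0.9,"tx":0.065,"ty":-0.095,"tz":0,"spin":-0.001},{"claw":0.9,"tx":0.065,"ty":-0.095,"tz":0.4,"spin":-0.001},{"claw":0.9,"tx":0,"ty":0,"tz":0.5,"spin":0},{"claw":0.9,"tx":0,"ty":0,"tz":0.5,"spin":0},{"claw":0.9,"tx":0,"ty":0,"tz":0.5,"spin":0},{"claw":0.9,"tx":0,"ty":0,"tz":0.5,"spin":0},{"claw":0.9,"tx":0,"ty":0,"tz":0.4,"spin":0},{"claw":0.9,"tx":0,"ty":0,"tz":0.4,"spin":0},{"claw":0.9,"tx":0,"ty":0,"tz":0.4,"spin":0},{"claw":0.9,"tx":0,"ty":0,"tz":0.4,"spin":0},{"claw":0.9,"tx":0,"ty":0,"tz":0.2,"spin":0},{"claw":0.9,"tx":0,"ty":0,"tz":0,"spin":0}]'
python3 - <<'E'
from h import *
togo(.4846,.1864,.142,58.6)
c=cam("wrist");p,d=grab_frame("wrist");cv2.imwrite("pics/w3.png",p[...,::-1])
E
```

```text
time_s: 5.65
ee_pos: [0.4836, 0.1871, 0.1405]
orientation: [0.871, 0.491, -0.002, -0.0]
force: [-0.3, 0.3, 0.5]
grip_width: 0.0767
finger_force: 0.0
t 5.65 pos [0.4836 0.1871 0.1405] yaw 58.83 j6 0.79 tilt [-0.0033 -0.0009] F [-0.3  0.3  0.5] grip 0.0767 0.0
togo units tx ty tz [-0.002  0.025 -0.029] spin 0.0013
```

View pics/w3.png

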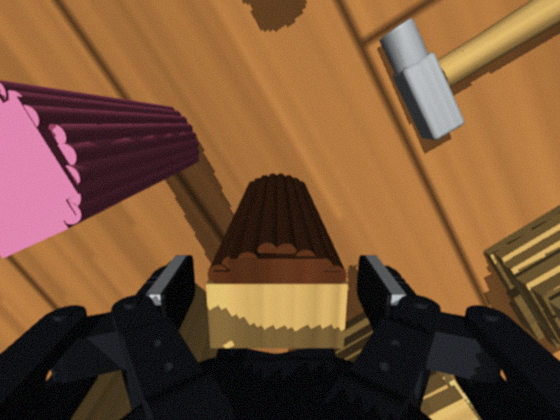

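The billet sits centred between the open pads (faces at columns 209 and 347, pads at 193 and 360) and is square to them. Close on it.

```bash

python3 -m pendant '[{"claw":0.4,"tx":0,"ty":0.02,"tz":0,"spin":0},{"claw":0.4,"tx":0,"ty":0,"tz":0,"spin":0},{"claw":0.4,"tx":0,"ty":0,"tz":0,"spin":0},{"claw":0.4,"tx":0,"ty":0,"tz":0,"spin":0},{"claw":0.4,"tx":0,"ty":0,"tz":0,"spin":0},{"claw":0.4,"tx":0,"ty":0,"tz":0,"spin":0},{"claw":0.4,"tx":0,"ty":0,"tz":0,"spin":0},{"claw":0.4,"tx":0,"ty":0,"tz":0,"spin":0}]' 50
python3 -m pendant '[{"claw":0.4,"tx":0,"ty":0,"tz":-0.1,"spin":0},{"claw":0.4,"tx":0,"ty":0,"tz":-0.2,"spin":0},{"claw":0.4,"tx":0,"ty":0,"tz":-0.2,"spin":0},{"claw":0.4,"tx":0,"ty":0,"tz":-0.2,"spin":0},{"claw":0.4,"tx":0,"ty":0,"tz":-0.2,"spin":0},{"claw":0.4,"tx":0,"ty":0,"tz":-0.2,"spin":0},{"claw":0.4,"tx":0,"ty":0,"tz":-0.1,"spin":0},{"claw":0.4,"tx":0,"ty":0,"tz":-0.1,"spin":0},{"claw":0.4,"tx":0,"ty":0,"tz":0,"spin":0}]'
python3 - <<'E'
from h import *
togo(.5626-.0006,.2788-.005,.2055,82.8)
A,d=grab_frame("top");P=cloud(cam("top"),d)
m=(np.hypot(P[...,0]-.58,P[...,1]-.44)<.07)&(P[...,2]>.11)&(P[...,2]<.19);q=P[m]
print(cv2.minAreaRect((q[:,:2]*1000).astype(np.float32)),q[:,2].max())
B,ds=grab_frame("scene");Q=cloud(cam("scene"),ds)
m=(np.hypot(Q[...,0]-.4875,Q[...,1]-.191)<.04)&(Q[...,2]>.05)&(Q[...,2]<.17);q=Q[m]
print("billet z min visible",np.percentile(q[:,2],[0,2]),len(q))
# vertical axis tilt of visible surface
for z in(.10,.12,.14,.16):
    s=q[abs(q[:,2]-z)<.008];print(z,s.mean(0).round(4),len(s))
g=cv2.resize(B[150:300,260:440][:,:,::-1],None,fx=3.5,fy=3.5)
cv2.imwrite("pics/s2.png",g)
E
```

```text
time_s: 6.37
ee_pos: [0.4856, 0.1869, 0.1436]
orientation: [0.871, 0.491, 0.001, 0.0]
force: [-1.0, 0.4, 7.5]
grip_width: 0.0512
finger_force: 52.1
time_s: 7.12
ee_pos: [0.4854, 0.1867, 0.2082]
orientation: [0.871, 0.492, 0.001, 0.0]
force: [0.3, 0.3, -1.2]
grip_width: 0.0514
finger_force: 52.4
t 7.12 pos [0.4854 0.1867 0.2082] yaw 58.88 j6 0.78 tilt [0.0013 0.0002] F [ 0.3  0.3 -1.2] grip 0.0514 52.4
togo units tx ty tz [2.283 0.41  0.057] spin -0.1329
((583.8777465820312, 440.3750305175781), (83.97129821777344, 45.956417083740234), 82.7623291015625) 0.17755779878053157
billet z min visible [0.0654196  0.06792537] 590
0.1 [0.4976 0.1991 0.0997] 89
0.12 [0.4988 0.198  0.1198] 84
0.14 [0.4986 0.1978 0.1399] 91
0.16 [0.4979 0.199  0.1599] 103
```

View pics/s2.png

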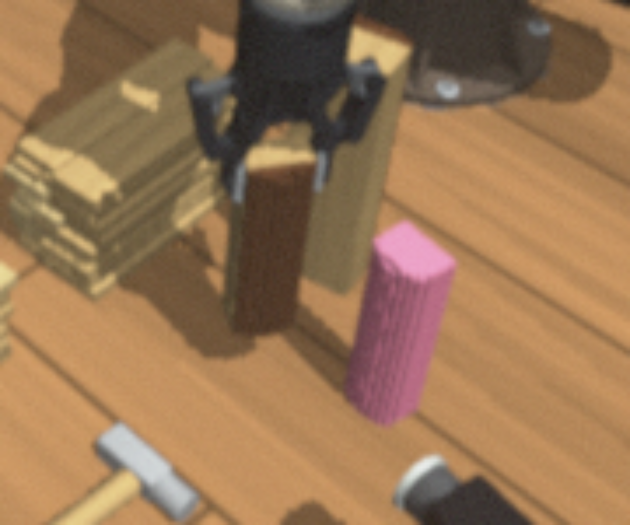

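Held upright and off the bench, with the bark side facing out. Move to the viewing place.

```bash

python3 -m pendant '[{"claw":0.4,"tx":0.19,"ty":0.034,"tz":0,"spin":0},{"claw":0.4,"tx":0.38,"ty":0.068,"tz":0,"spin":0},{"claw":0.4,"tx":0.38,"ty":0.068,"tz":0,"spin":0},{"claw":0.4,"tx":0.38,"ty":0.068,"tz":0,"spin":0},{"claw":0.4,"tx":0.38,"ty":0.068,"tz":0,"spin":0},{"claw":0.4,"tx":0.38,"ty":0.068,"tz":0,"spin":0},{"claw":0.4,"tx":0.19,"ty":0.034,"tz":0,"spin":0},{"claw":0.4,"tx":0,"ty":0,"tz":0,"spin":-0.033},{"claw":0.4,"tx":0,"ty":0,"tz":0,"spin":-0.034},{"claw":0.4,"tx":0,"ty":0,"tz":0,"spin":-0.034},{"claw":0.4,"tx":0,"ty":0,"tz":0,"spin":-0.032},{"claw":0.4,"tx":0,"ty":0,"tz":0,"spin":0}]'
cat > ins.py <<'E'
from h import *
def chk():
    for n in("top","scene"):
        B,ds=grab_frame(n);Q=cloud(cam(n),ds)
        m=(np.hypot(Q[...,0]-.583,Q[...,1]-.44)<.07)&(Q[...,2]>.11)&(Q[...,2]<.19);q=Q[m]
        print(n,"cam",cv2.minAreaRect((q[:,:2]*1000).astype(np.float32)))
        a=np.radians(82.8);f=np.array([np.cos(a),np.sin(a)]);s=np.array([-f[1],f[0]])
        r=Q[...,:2]-np.array([.5778,.3988]);X=r@f;Y=r@s;k=(X>-.16)&(X<-.07)&(abs(Y)<.05)&(Q[...,2]>.04)&(Q[...,2]<.245)
        print("x,y range mm",np.percentile(X[k],[1,99])*1000,np.percentile(Y[k],[1,99])*1000,"z",np.percentile(Q[...,2][k],[1,99]),k.sum())
        cv2.imwrite(f"pics/ins_{n}_{int(robot.get_obs()['time_s']*10)}.png",B[...,::-1])
    
E
python3 - <<'E'
from h import *
import ins; togo(.562,.2743,.2085,82.8); ins.chk()
E
```

```text
time_s: 8.22
ee_pos: [0.5615, 0.2738, 0.2067]
orientation: [0.748, 0.663, -0.001, -0.0]
force: [0.2, 0.5, -0.9]
grip_width: 0.0515
finger_force: 52.4
t 8.22 pos [0.5615 0.2738 0.2067] yaw 83.08 j6 0.47 tilt [-0.001  -0.0005] F [ 0.2  0.5 -0.9] grip 0.0515 52.4
togo units tx ty tz [ 0.012  0.009 -0.037] spin 0.0016
top cam ((587.2980346679688, 470.2881774902344), (24.73764991760254, 46.77476119995117), 88.6724624633789)
x,y range mm [-142.53957145 -140.83987068] [-25.63623393  -3.47941058] z [0.06367132 0.12753732] 29
scene cam ((582.3919067382812, 441.183349609375), (83.130859375, 47.29627990722656), 81.989501953125)
x,y range mm [-141.89365983 -100.28980632] [-37.61530342  32.59373896] z [0.06618936 0.24098763] 1310
```

Bark crown is 100 mm from the lens and the underside is at about 0.065. Hold still for over a second, then turn half round.

```bash

python3 -m pendant '[{"claw":0.4,"tx":0.01,"ty":0.01,"tz":-0.02,"spin":0.001},{"claw":0.4,"tx":0,"ty":0,"tz":0,"spin":0},{"claw":0.4,"tx":0,"ty":0,"tz":0,"spin":0},{"claw":0.4,"tx":0,"ty":0,"tz":0,"spin":0},{"claw":0.4,"tx":0,"ty":0,"tz":0,"spin":0},{"claw":0.4,"tx":0,"ty":0,"tz":0,"spin":0},{"claw":0.4,"tx":0,"ty":0,"tz":0,"spin":0},{"claw":0.4,"tx":0,"ty":0,"tz":0,"spin":0},{"claw":0.4,"tx":0,"ty":0,"tz":0,"spin":0},{"claw":0.4,"tx":0,"ty":0,"tz":0,"spin":0},{"claw":0.4,"tx":0,"ty":0,"tz":0,"spin":0},{"claw":0.4,"tx":0,"ty":0,"tz":0,"spin":0}]'
python3 -m pendant '[{"claw":0.4,"tx":0,"ty":0,"tz":0,"spin":0},{"claw":0.4,"tx":0,"ty":0,"tz":0,"spin":0},{"claw":0.4,"tx":0,"ty":0,"tz":0,"spin":0},{"claw":0.4,"tx":0,"ty":0,"tz":0,"spin":0},{"claw":0.4,"tx":0,"ty":0,"tz":0,"spin":0},{"claw":0.4,"tx":0,"ty":0,"tz":0,"spin":0},{"claw":0.4,"tx":0,"ty":0,"tz":0,"spin":0},{"claw":0.4,"tx":0,"ty":0,"tz":0,"spin":0},{"claw":0.4,"tx":0,"ty":0,"tz":0,"spin":0},{"claw":0.4,"tx":0,"ty":0,"tz":0,"spin":0}]'
python3 -m pendant '[{"claw":0.4,"tx":0,"ty":0,"tz":0,"spin":-0.02},{"claw":0.4,"tx":0,"ty":0,"tz":0,"spin":-0.035},{"claw":0.4,"tx":0,"ty":0,"tz":0,"spin":-0.035},{"claw":0.4,"tx":0,"ty":0,"tz":0,"spin":-0.035},{"claw":0.4,"tx":0,"ty":0,"tz":0,"spin":-0.035},{"claw":0.4,"tx":0,"ty":0,"tz":0,"spin":-0.035},{"claw":0.4,"tx":0,"ty":0,"tz":0,"spin":-0.035},{"claw":0.4,"tx":0,"ty":0,"tz":0,"spin":-0.035},{"claw":0.4,"tx":0,"ty":0,"tz":0,"spin":-0.035},{"claw":0.4,"tx":0,"ty":0,"tz":0,"spin":-0.035},{"claw":0.4,"tx":0,"ty":0,"tz":0,"spin":-0.035},{"claw":0.4,"tx":0,"ty":0,"tz":0,"spin":-0.02}]'
python3 - <<'E'
from h import *
togo(.5632,.2833,.2085,262.5)
print(robot.get_obs()["joint_pos"])
E
```

```text
time_s: 9.32
ee_pos: [0.5622, 0.2741, 0.2083]
orientation: [0.751, 0.66, -0.0, 0.0]
force: [-0.5, -0.6, -1.1]
grip_width: 0.0513
finger_force: 52.4
time_s: 10.15
ee_pos: [0.5622, 0.2741, 0.2082]
orientation: [0.751, 0.66, -0.0, 0.0]
force: [-0.2, 0.3, -1.4]
grip_width: 0.0513
finger_force: 52.4
time_s: 11.15
ee_pos: [0.5622, 0.2741, 0.2083]
orientation: [0.232, 0.973, -0.0, 0.0]
force: [-0.0, 0.1, -1.5]
grip_width: 0.0516
finger_force: 52.4
t 11.15 pos [0.5622 0.2741 0.2083] yaw 153.19 j6 -0.75 tilt [ 0.     -0.0001] F [-0.   0.1 -1.5] grip 0.0516 52.4
togo units tx ty tz [ 0.064  0.173 -0.005] spin -0.6073
[ 3.48198979e-01  5.25457247e-01  1.59626973e+00 -1.10258362e-04
  1.01988990e+00 -7.54564495e-01]
```

```bash

python3 -m pendant '[{"claw":0.4,"tx":0.06,"ty":0.17,"tz":0,"spin":0},{"claw":0.4,"tx":0,"ty":0,"tz":0,"spin":-0.035},{"claw":0.4,"tx":0,"ty":0,"tz":0,"spin":-0.035},{"claw":0.4,"tx":0,"ty":0,"tz":0,"spin":-0.035},{"claw":0.4,"tx":0,"ty":0,"tz":0,"spin":-0.035},{"claw":0.4,"tx":0,"ty":0,"tz":0,"spin":-0.035},{"claw":0.4,"tx":0,"ty":0,"tz":0,"spin":-0.035},{"claw":0.4,"tx":0,"ty":0,"tz":0,"spin":-0.035},{"claw":0.4,"tx":0,"ty":0,"tz":0,"spin":-0.035},{"claw":0.4,"tx":0,"ty":0,"tz":0,"spin":-0.035},{"claw":0.4,"tx":0,"ty":0,"tz":0,"spin":-0.035},{"claw":0.4,"tx":0,"ty":0,"tz":0,"spin":-0.035}]'
python3 -m pendant '[{"claw":0.4,"tx":0,"ty":0,"tz":0,"spin":-0.035},{"claw":0.4,"tx":0,"ty":0,"tz":0,"spin":-0.035},{"claw":0.4,"tx":0,"ty":0,"tz":0,"spin":-0.035},{"claw":0.4,"tx":0,"ty":0,"tz":0,"spin":-0.035},{"claw":0.4,"tx":0,"ty":0,"tz":0,"spin":-0.035},{"claw":0.4,"tx":0,"ty":0,"tz":0,"spin":-0.03},{"claw":0.4,"tx":0,"ty":0,"tz":0,"spin":-0.017},{"claw":0.4,"tx":0,"ty":0,"tz":0,"spin":0},{"claw":0.4,"tx":0,"ty":0,"tz":0,"spin":0}]'
python3 - <<'E'
from h import *
import ins; togo(.5632,.2833,.2085,262.5); ins.chk()
E
ls pics
```

```text
time_s: 12.15
ee_pos: [0.5634, 0.2837, 0.2082]
orientation: [-0.361, 0.933, 0.0, 0.0]
force: [-0.3, 0.7, -1.1]
grip_width: 0.0514
finger_force: 52.6
time_s: 12.9
ee_pos: [0.5634, 0.2835, 0.2082]
orientation: [-0.655, 0.755, -0.0, 0.0]
force: [1.1, -0.4, -1.7]
grip_width: 0.0515
finger_force: 52.6
t 12.9 pos [0.5634 0.2835 0.2082] yaw -98.1 j6 -2.64 tilt [ 0. -0.] F [ 1.1 -0.4 -1.7] grip 0.0515 52.6
togo units tx ty tz [ 0.005  0.004 -0.006] spin -0.0033
top cam ((581.671630859375, 479.45074462890625), (32.49406433105469, 9.071043968200684), 4.744376182556152)
x,y range mm [-139.33131632 -130.77993591] [-27.25901196  11.61116859] z [0.06672178 0.15449351] 73
scene cam ((582.5859375, 441.0329895019531), (82.87554931640625, 48.19367980957031), 82.71610260009766)
x,y range mm [-130.24954058  -96.71383455] [-38.74722625  28.97934474] z [0.06853134 0.24070687] 1314
crop1.png
ins_scene_130.png
ins_scene_83.png
ins_top_129.png
ins_top_82.png
s2.png
scene0.png
top0.png
w1.png
w2.png
w3.png
```

```bash

python3 -m pendant '[{"claw":0.4,"tx":0,"ty":0,"tz":0,"spin":-0.003},{"claw":0.4,"tx":0,"ty":0,"tz":0,"spin":0},{"claw":0.4,"tx":0,"ty":0,"tz":0,"spin":0},{"claw":0.4,"tx":0,"ty":0,"tz":0,"spin":0},{"claw":0.4,"tx":0,"ty":0,"tz":0,"spin":0},{"claw":0.4,"tx":0,"ty":0,"tz":0,"spin":0},{"claw":0.4,"tx":0,"ty":0,"tz":0,"spin":0},{"claw":0.4,"tx":0,"ty":0,"tz":0,"spin":0},{"claw":0.4,"tx":0,"ty":0,"tz":0,"spin":0},{"claw":0.4,"tx":0,"ty":0,"tz":0,"spin":0},{"claw":0.4,"tx":0,"ty":0,"tz":0,"spin":0},{"claw":0.4,"tx":0,"ty":0,"tz":0,"spin":0}]'
python3 -m pendant '[{"claw":0.4,"tx":0,"ty":0,"tz":0,"spin":0},{"claw":0.4,"tx":0,"ty":0,"tz":0,"spin":0},{"claw":0.4,"tx":0,"ty":0,"tz":0,"spin":0},{"claw":0.4,"tx":0,"ty":0,"tz":0,"spin":0},{"claw":0.4,"tx":0,"ty":0,"tz":0,"spin":0},{"claw":0.4,"tx":0,"ty":0,"tz":0,"spin":0},{"claw":0.4,"tx":0,"ty":0,"tz":0,"spin":0},{"claw":0.4,"tx":0,"ty":0,"tz":0,"spin":0},{"claw":0.4,"tx":0,"ty":0,"tz":0,"spin":0}]'
python3 - <<'E'
from h import *
s=cv2.imread("pics/ins_scene_130.png")
cv2.imwrite("pics/v.png",cv2.resize(s[120:370,260:460],None,fx=2.4,fy=2.4))
a=np.radians(196.4); t=np.array([.4923,-.3338])-.0045*np.array([np.cos(a),np.sin(a)]); print(t); togo(*t,.335,196.4)
E
```

```text
time_s: 14.0
ee_pos: [0.5634, 0.2831, 0.2083]
orientation: [-0.66, 0.751, -0.0, 0.0]
force: [0.3, 0.1, -2.4]
grip_width: 0.0513
finger_force: 52.6
time_s: 14.75
ee_pos: [0.5634, 0.283, 0.2082]
orientation: [-0.66, 0.751, -0.0, -0.0]
force: [-0.4, -0.0, -0.4]
grip_width: 0.0512
finger_force: 52.6
[ 0.49661691 -0.33252946]
t 14.75 pos [0.5634 0.283  0.2082] yaw -97.36 j6 -2.65 tilt [-0.     -0.0001] F [-0.4 -0.  -0.4] grip 0.0512 52.6
togo units tx ty tz [12.381 -0.253 -2.534] spin 0.368
```

View pics/v.png

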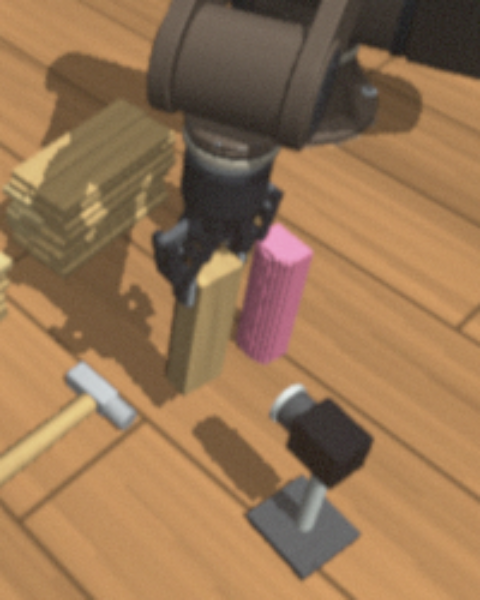

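The flat pale face now squarely faces the lens. Lift and turn together (about the tool axis), then carry.

```bash

python3 -m pendant '[{"claw":0.4,"tx":0,"ty":0,"tz":-0.15,"spin":0},{"claw":0.4,"tx":0,"ty":0,"tz":-0.3,"spin":0.033},{"claw":0.4,"tx":0,"ty":0,"tz":-0.3,"spin":0.035},{"claw":0.4,"tx":0,"ty":0,"tz":-0.3,"spin":0.035},{"claw":0.4,"tx":0,"ty":0,"tz":-0.3,"spin":0.035},{"claw":0.4,"tx":0,"ty":0,"tz":-0.3,"spin":0.035},{"claw":0.4,"tx":0,"ty":0,"tz":-0.3,"spin":0.035},{"claw":0.4,"tx":0,"ty":0,"tz":-0.3,"spin":0.035},{"claw":0.4,"tx":0,"ty":0,"tz":-0.2,"spin":0.035},{"claw":0.4,"tx":0,"ty":0,"tz":-0.1,"spin":0.035},{"claw":0.4,"tx":0,"ty":0,"tz":0,"spin":0.035},{"claw":0.4,"tx":0,"ty":0,"tz":0,"spin":0.02}]'
python3 - <<'E'
from h import *
togo(.4966,-.3325,.335,196.4)
E
```

```text
time_s: 15.75
ee_pos: [0.5633, 0.2831, 0.3369]
orientation: [-0.14, 0.99, 0.0, 0.001]
force: [-0.2, 0.1, -0.9]
grip_width: 0.0515
finger_force: 52.6
t 15.75 pos [0.5633 0.2831 0.3369] yaw -163.94 j6 -1.49 tilt [0.0012 0.0004] F [-0.2  0.1 -0.9] grip 0.0515 52.6
togo units tx ty tz [  4.688 -11.462   0.032] spin -0.0019
```

```bash

python3 -m pendant '[{"claw":0.4,"tx":0.1,"ty":-0.24,"tz":0,"spin":0},{"claw":0.4,"tx":0.2,"ty":-0.48,"tz":0,"spin":0},{"claw":0.4,"tx":0.2,"ty":-0.48,"tz":0,"spin":0},{"claw":0.4,"tx":0.2,"ty":-0.48,"tz":0,"spin":0},{"claw":0.4,"tx":0.2,"ty":-0.48,"tz":0,"spin":0},{"claw":0.4,"tx":0.2,"ty":-0.48,"tz":0,"spin":0},{"claw":0.4,"tx":0.2,"ty":-0.48,"tz":0,"spin":0},{"claw":0.4,"tx":0.2,"ty":-0.48,"tz":0,"spin":0},{"claw":0.4,"tx":0.2,"ty":-0.48,"tz":0,"spin":0},{"claw":0.4,"tx":0.2,"ty":-0.48,"tz":0,"spin":0},{"claw":0.4,"tx":0.2,"ty":-0.48,"tz":0,"spin":0},{"claw":0.4,"tx":0.2,"ty":-0.48,"tz":0,"spin":0}]'
python3 -m pendant '[{"claw":0.4,"tx":0.2,"ty":-0.48,"tz":0,"spin":0},{"claw":0.4,"tx":0.2,"ty":-0.48,"tz":0,"spin":0},{"claw":0.4,"tx":0.2,"ty":-0.48,"tz":0,"spin":0},{"claw":0.4,"tx":0.2,"ty":-0.48,"tz":0,"spin":0},{"claw":0.4,"tx":0.2,"ty":-0.48,"tz":0,"spin":0},{"claw":0.4,"tx":0.2,"ty":-0.48,"tz":0,"spin":0},{"claw":0.4,"tx":0.2,"ty":-0.48,"tz":0,"spin":0},{"claw":0.4,"tx":0.2,"ty":-0.48,"tz":0,"spin":0},{"claw":0.4,"tx":0.2,"ty":-0.48,"tz":0,"spin":0},{"claw":0.4,"tx":0.2,"ty":-0.48,"tz":0,"spin":0},{"claw":0.4,"tx":0.2,"ty":-0.48,"tz":0,"spin":0},{"claw":0.4,"tx":0.1,"ty":-0.24,"tz":0,"spin":0}]'
python3 - <<'E'
from h import *
togo(.4966,-.3325,.335,196.4)
E
```

```text
time_s: 16.75
ee_pos: [0.5302, -0.0159, 0.3363]
orientation: [-0.144, 0.99, -0.0, 0.0]
force: [0.8, -0.3, -1.7]
grip_width: 0.0514
finger_force: 52.6
time_s: 17.75
ee_pos: [0.4975, -0.3141, 0.3361]
orientation: [-0.143, 0.99, -0.0, -0.0]
force: [0.7, 0.0, -1.2]
grip_width: 0.051
finger_force: 52.7
t 17.75 pos [ 0.4975 -0.3141  0.3361] yaw -163.59 j6 -2.53 tilt [-0.     -0.0007] F [ 0.7  0.  -1.2] grip 0.051 52.7
togo units tx ty tz [ 0.121 -0.347  0.021] spin 0.0001
```

```bash

python3 -m pendant '[{"claw":0.4,"tx":0.06,"ty":-0.17,"tz":0,"spin":0},{"claw":0.4,"tx":0.06,"ty":-0.17,"tz":0.2,"spin":0},{"claw":0.4,"tx":0,"ty":0,"tz":0.3,"spin":0},{"claw":0.4,"tx":0,"ty":0,"tz":0.3,"spin":0},{"claw":0.4,"tx":0,"ty":0,"tz":0.3,"spin":0},{"claw":0.4,"tx":0,"ty":0,"tz":0.3,"spin":0},{"claw":0.4,"tx":0,"ty":0,"tz":0.2,"spin":0},{"claw":0.4,"tx":0,"ty":0,"tz":0.1,"spin":0},{"claw":0.4,"tx":0,"ty":0,"tz":0.1,"spin":0},{"claw":0.4,"tx":0,"ty":0,"tz":0,"spin":0},{"claw":0.4,"tx":0,"ty":0,"tz":0,"spin":0}]'
python3 - <<'E'
from h import *
togo(.4966,-.3325,.2285,196.4)
ims=[]
a=np.radians(16.4);f=np.array([np.cos(a),np.sin(a)]);s=np.array([-f[1],f[0]])
for n in("top","scene","wrist"):
    c=cam(n);p,d=grab_frame(n);Q=cloud(c,d);r=Q[...,:2]-np.array([.4923,-.3338]);X=r@f;Y=r@s
    k=(np.hypot(X,Y)<.065)&(Q[...,2]>.058)&(Q[...,2]<.08)
    if k.sum()>8: print(n,"rim",k.sum(),cv2.minAreaRect((Q[k][:,:2]*1000).astype(np.float32)),np.median(Q[k][:,2]).round(4))
    for z0,z1 in((.09,.12),(.12,.16),(.16,.2),(.245,.27)):
        k=(abs(X)<.05)&(abs(Y)<.05)&(Q[...,2]>z0)&(Q[...,2]<z1)
        if k.sum()>15: print(n,z0,k.sum(),"X",(np.percentile(X[k],[2,98])*1000).round(1),"Y",(np.percentile(Y[k],[2,98])*1000).round(1),"minz",Q[k][:,2].min().round(4))
    u,v=proj(c,[.4923,-.3338,.12]).astype(int); u=np.clip(u,70,490);v=np.clip(v,70,350)
    if n=="wrist": ims.append(cv2.resize(p,(400,300)))
    else: ims.append(cv2.resize(p[v-70:v+70,u-70:u+70],(390,390),interpolation=2))
k=np.zeros((600,800,3),np.uint8);k[:390,:390]=ims[0];k[:390,400:790]=ims[1]
cv2.imwrite("pics/fin.png",k[:400,:,::-1])
E
```

```text
time_s: 18.67
ee_pos: [0.4978, -0.3294, 0.2462]
orientation: [-0.143, 0.99, -0.0, 0.0]
force: [-0.7, -0.4, -1.6]
grip_width: 0.0515
finger_force: 52.7
t 18.67 pos [ 0.4978 -0.3294  0.2462] yaw -163.58 j6 -2.55 tilt [ 0.0004 -0.0005] F [-0.7 -0.4 -1.6] grip 0.0515 52.7
togo units tx ty tz [ 0.041 -0.052  0.354] spin 0.0001
top rim 282 ((492.927734375, -332.25604248046875), (70.38665008544922, 81.63545227050781), 16.031246185302734) 0.0688
top 0.09 41 X [-9.5 26.5] Y [-19.8  29.1] minz 0.1024
top 0.12 103 X [-9.5 26.4] Y [-17.8  29.9] minz 0.1201
top 0.16 111 X [-9.4 26.4] Y [-17.2  30.2] minz 0.1618
top 0.245 44 X [-14.5  26.1] Y [-13.8  36.9] minz 0.245
scene rim 225 ((490.58148193359375, -333.49365234375), (75.09803009033203, 85.81089782714844), 14.939749717712402) 0.0682
scene 0.09 66 X [-4.8 26.1] Y [-22.6  29. ] minz 0.1037
scene 0.12 181 X [-6.6 26.5] Y [-21.4  30.3] minz 0.1201
scene 0.16 195 X [-8.3 26. ] Y [-21.9  30.9] minz 0.16
scene 0.245 150 X [ 1.  25.2] Y [-34.7  43.4] minz 0.2453
wrist rim 1497 ((488.8673400878906, -336.45684814453125), (62.51332092285156, 80.03214263916016), 16.31681251525879) 0.071
wrist 0.09 156 X [-16.5  -8.7] Y [-23.4  23. ] minz 0.1037
wrist 0.12 550 X [-16.6  -8.6] Y [-23.2  23.7] minz 0.12
wrist 0.16 926 X [-16.7  -8.7] Y [-23.  24.] minz 0.1602
wrist 0.245 3714 X [-16.8   1.2] Y [-36.3  39.4] minz 0.245
```

View pics/fin.png

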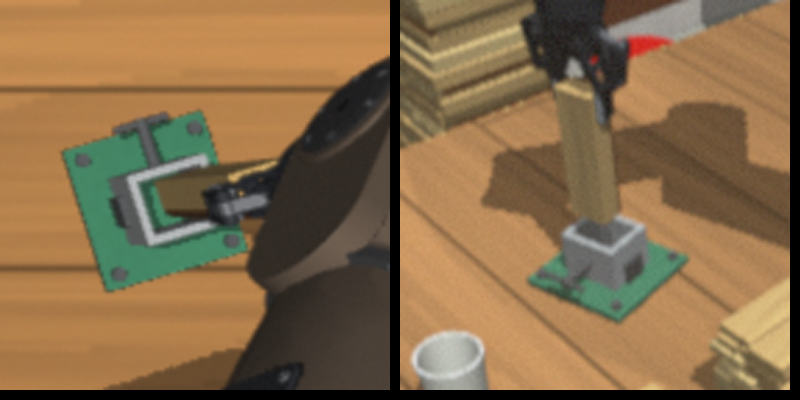

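Flat face is towards cradle +x, the billet is upright, and it sits about 4 mm (+x) and 2.7 mm (+y) off centre, with its underside at 0.103. Correct, then lower to the hover height.

```bash

python3 -m pendant '[{"claw":0.4,"tx":0.04,"ty":-0.027,"tz":0,"spin":0},{"claw":0.4,"tx":0.044,"ty":-0.027,"tz":0,"spin":0},{"claw":0.4,"tx":0,"ty":0,"tz":0.09,"spin":0},{"claw":0.4,"tx":0,"ty":0,"tz":0.09,"spin":0},{"claw":0.4,"tx":0,"ty":0,"tz":0.09,"spin":0},{"claw":0.4,"tx":0,"ty":0,"tz":0.08,"spin":0},{"claw":0.4,"tx":0,"ty":0,"tz":0,"spin":0},{"claw":0.4,"tx":0,"ty":0,"tz":0,"spin":0}]'
python3 - <<'E'
from h import *
togo(.4966,-.3325,.2285,196.4)
a=np.radians(16.4);f=np.array([np.cos(a),np.sin(a)]);s=np.array([-f[1],f[0]])
for n in("top","scene","wrist"):
    c=cam(n);p,d=grab_frame(n);Q=cloud(c,d);r=Q[...,:2]-np.array([.4923,-.3338]);X=r@f;Y=r@s
    k=(np.hypot(X,Y)<.065)&(Q[...,2]>.058)&(Q[...,2]<.079)
    print(n,"rim X",(np.percentile(X[k],[1,99])*1000).round(1),"Y",(np.percentile(Y[k],[1,99])*1000).round(1),np.median(Q[k][:,2]).round(4))
    for z0,z1 in((.083,.11),(.12,.16),(.16,.2)):
        k=(abs(X)<.05)&(abs(Y)<.05)&(Q[...,2]>z0)&(Q[...,2]<z1)
        if k.sum()>9: print(n,z0,k.sum(),"X",(np.percentile(X[k],[2,98])*1000).round(1),"Y",(np.percentile(Y[k],[2,98])*1000).round(1),"minz",Q[k][:,2].min().round(4))
    if n=="scene": cv2.imwrite("pics/fin2.png",cv2.resize(p[90:210,160:290],None,fx=5,fy=5,interpolation=2)[:,:,::-1])
E
```

```text
time_s: 19.48
ee_pos: [0.4943, -0.3331, 0.2279]
orientation: [-0.143, 0.99, 0.0, -0.0]
force: [0.1, -0.1, -1.6]
grip_width: 0.0514
finger_force: 52.8
t 19.48 pos [ 0.4943 -0.3331  0.2279] yaw -163.6 j6 -2.56 tilt [-0.0005  0.0004] F [ 0.1 -0.1 -1.6] grip 0.0514 52.8
togo units tx ty tz [-0.047 -0.001 -0.012] spin 0.0
top rim X [-33.7  35.9] Y [-38.   41.8] 0.0691
top 0.083 61 X [-17.8  22. ] Y [-19.7  26.8] minz 0.0846
top 0.12 105 X [-17.3  22. ] Y [-21.8  27.2] minz 0.1208
top 0.16 96 X [-11.3  21.9] Y [-19.7  27.7] minz 0.1602
scene rim X [-35.9  35.2] Y [-37.5  42.2] 0.0686
scene 0.083 99 X [-10.2  21.5] Y [-23.9  27.2] minz 0.0841
scene 0.12 178 X [-11.6  21.4] Y [-24.5  27.7] minz 0.1205
scene 0.16 190 X [-12.3  21.2] Y [-24.   28.5] minz 0.1601
wrist rim X [-35.3  14.5] Y [-41.2  38.3] 0.071
wrist 0.083 249 X [-20.9 -13. ] Y [-25.8  20.7] minz 0.0861
wrist 0.12 690 X [-20.9 -13.1] Y [-25.6  21. ] minz 0.1202
wrist 0.16 1213 X [-21.  -13.1] Y [-25.2  21.7] minz 0.16
```

View pics/fin2.png

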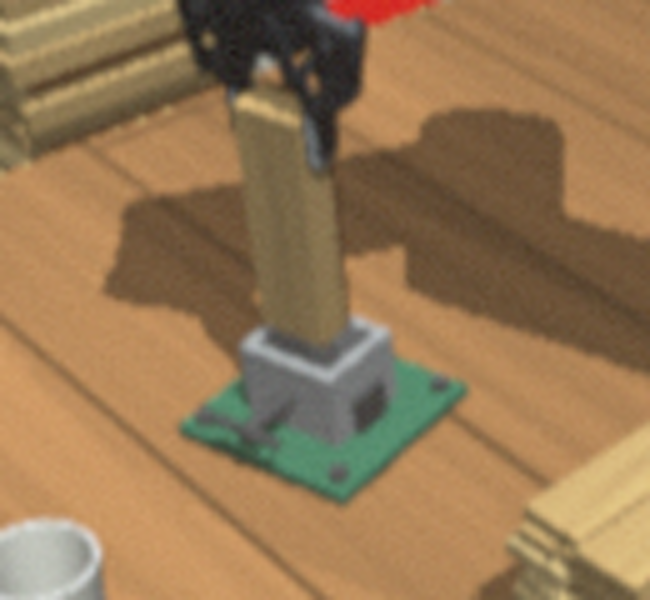

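The billet hovers upright and centred within about 1 mm, about 15 mm above the rim (its underside at 0.0845 against the rim at 0.069).

```bash
python3 -c "
from plant import hand_in; print(hand_in())"
```

```text
the job is handed in; nothing more can be done
None
```

I showed the cedar billet to the inspection camera bark side first, then split side, for over a second each. The arm is still holding it upright about 15 mm above the cradle pocket, centred to about 1 mm and turned to match, and I handed the job in at about 20 s; the hand-in returned no verdict.

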